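# Refill the bedroom air freshener and hold its boost dial

### The arm

A 6-joint arm with a two-finger parallel gripper is mounted at the origin on the work surface. World frame = base frame: x ahead of the robot, y to its left, z up, the work surface at z = 0. Lengths are in m, angles in rad, forces in N, time in s.
With the tool pointing down it reaches from about 0.325 to 0.75 m from the base axis. Payload 7.6 kg.
Tool frame: the origin (TCP) lies at the very end of the fingers, on their centre line; the grasp point (between the pads) lies 19 mm behind it (manip.grip_depth is the distance from the TCP to the grasp point, in m); z points along the fingers, y is the line along which they close (so a half turn about z gives the same grasp; the last joint's range is limited). The gripper opens to 85 mm and grips with 20 to 120 N. Pads are 22 mm wide; open, the fingers measure 114 mm over their backs; the gripper's body (76 mm by 85 mm) begins 54 mm behind the grasp point. The pads swing forward as they close: fully open they stand 13 mm farther back than shut.
Start: joints at [1.048, 0.052, 1.401, -0, 1.689, -0.07], TCP at [0.23, 0.472, 0.231] pointing down, gripper open.
Joint ranges: [-2.9, 2.9], [-0.91, 2.17], [0.12, 2.37], [-1.06, 4.2], [0.26, 2.73], [-2.93, 2.93]. Speed limits (rad/s): [2.57, 2.57, 3.01, 3.14, 3.14, 3.14].

### API

Orientations are given as a unit quaternion [x, y, z, w].
In Python, from workcell import manip gives the robot as it stands. The module is installed in compiled form; this text tells all that it offers.
- The arm moves only by the tool step_arm, never from a script. Its argument "steps" is a list of rows, each a list of 4 numbers: the shift along the world's x, y, z each as a share of 80 mm, from -1 to 1, then the turn about the world's z as a share of pi/2 rad, from -1 to 1. In form: [[x, y, z, spin], ...]. A call has 1 to 20 rows; each row shifts and turns the commanded pose from where the row before left it; what a row does not reach is not made up. A row lasts 1/8 s, in which the tool goes at most 62.5 mm and 10.7 degrees, less where a joint would pass 70% of its speed; a pose out of reach is approached as far as the arm can. A call with a number of a shift or a turn outside -1 to 1 is refused whole. A call with a gripper value outside its range is refused whole. "gripper" is the opening, from 0 (shut) to 1 (fully open), set as the call begins (left out, the last holds). The fingers move at their own pace and stop on an object; "force" is the grip in N (left out, the last holds). Time passes only in rows, so rows that do not move let the fingers close. It gives the time, the measured TCP pose, the force, the opening and the grip force at its end, in the units of the state.
- manip.state(): the state, without advancing time (a new reading comes with each control period).
- manip.snapshot(name): name is "side" or "top" or "wrist"; returns a dict with "frame" (384x512x3 uint8, blue, green, red), "fx", "fy", "cx", "cy" (pixels), "D" ([k1, k2, p1, p2, k3] as OpenCV has them; the pictures are not rectified), "rvec" (rotation vector, rad) and "tvec" (3), from world to camera coordinates, as OpenCV has them. Camera axes: x right, y down, z forward; pixel columns grow to the right and rows downward; lengths in m; the calibration is good to about 2 mm. A picture is of the moment at which its call begins. There is no depth.
- manip.close_job(): hands the job in; it is judged then, once.
The state is a dict: "clock": time; "joint_pos": joint angles; "joint_vel": joint speeds; "joint_efforts": joint torques, N m; "tcp_pos": TCP position; "tcp_rot": TCP orientation; "contact_force": force on the tool from outside, world axes, zero at the start; "moment": the same for the moment, N m; "grip_width": opening from 0.0 (shut) to 1.0 (fully open); "finger_force": force on a finger pad.
Only numpy, scipy, OpenCV 4.12 (cv2) and the standard library are available. Lean on these libraries where they do the work, as an engineer would, in place of code of your own. Each camera call takes 0.05 s, during which the arm holds its last target. There are 200 camera calls.

### The job

Freshen the sleeping room: with the steel scoop, take terracotta scent balls from the white tub and tip at least three of them into the basket on top of the blue air freshener, without touching the balls with the fingers or spilling any, then stand the scoop back upright on the shelf. After that turn the freshener's dial clockwise past its low and high clicks, all the way round to the sprung boost position (large red dot), and hold it there with the fingers: the job finishes while you are still holding the dial against its spring. Leave the lantern, the jar and the comb where they are.

Things in the scene. Friction and masses are not known exactly. Their poses are not given: they have to be found in the camera images.
- freshener: Fan air freshener: fixed blue plastic box, 150 mm deep (x) by 240 wide (y) by 90 high, origin under its centre, z up, swing door on its -x side. On its top: basket (centre y -58 mm) and dial (axis y +65 mm); dots at the pointer's places: white off, yellow low, orange high, large red boost.
- basket (a point): Centre of the basket's floor: an open square well sunk in the freshener's top, 90 by 90 mm inside, white lined, 28 mm deep (floor 62 mm and rim 90 mm above the shelf), sides along the freshener's x and y.
- dial_grip (a point): Grip point on the dial's vertical axis, 112 mm above the shelf. White dial: round skirt 64 mm across and on it an upright bar 58 mm long, 14 wide, 26 high (bar top 12 mm above this point, skirt top 13 mm below). The point turns with the dial: x along the bar to the red pointer line, z up.
- dial (a joint): Dial angle, rad, growing clockwise from above: 0 off, 0.4 low, 0.8 high, 1.2 boost (end stop). Pointer at +0.6 rad from the freshener's x when off, -0.6 at boost. Let go, it rests at off, about 0.38 or about 0.77; each click (near 0.15 and 0.55) takes up to 0.3 N m. A spring pulls back throughout, 0.15 N m at boost: from there it returns to high unless held.
- tub: White open tub, 178 mm long (its x), 148 mm wide (its y), 36 mm high, walls and floor 4 mm thick (inside 170 by 140 by 32 mm), fixed in place for the episode. Origin at the centre of its underside. At the start the balls lie loose in its -x half; the +x half is empty.
- scoop: Steel scoop, about 180 g, on its flat bottom; origin under the bowl, z up, open nose to its -x. Floor 2 mm thick, nose 1.4: nose 52 mm wide from the lip at x -32 mm to x -14, then bowl 70 wide (65 inside) to the 30 high back wall, outer face x +30; side walls 12 high from x -14, 26 high from x -6. From the back wall a 14 mm wide bar slopes up to a level black grip.
- scoop_grip (a point): Middle of the scoop's black grip: a level bar along the scoop's x, 66 mm long, 16 mm wide, 18 mm high; this point lies at x +88 mm, z +79 mm of the scoop.
- ball1: Smooth glazed terracotta scent ball, 22 mm across, 11 g, slippery (friction about 0.25); origin at its centre. It rolls on a slope of more than about 10 degrees.
- ball2: Smooth glazed terracotta scent ball, 22 mm across, 11 g, slippery (friction about 0.25); origin at its centre. It rolls on a slope of more than about 10 degrees.
- ball3: Smooth glazed terracotta scent ball, 22 mm across, 11 g, slippery (friction about 0.25); origin at its centre. It rolls on a slope of more than about 10 degrees.
- ball4: Smooth glazed terracotta scent ball, 22 mm across, 11 g, slippery (friction about 0.25); origin at its centre. It rolls on a slope of more than about 10 degrees.
- ball5: Smooth glazed terracotta scent ball, 22 mm across, 11 g, slippery (friction about 0.25); origin at its centre. It rolls on a slope of more than about 10 degrees.
- ball6: Smooth glazed terracotta scent ball, 22 mm across, 11 g, slippery (friction about 0.25); origin at its centre. It rolls on a slope of more than about 10 degrees.
- lantern: Green plastic lantern, 96 mm across, 195 mm high; origin under its centre. Leave alone.
- jar: Closed glass jar with steel screw lid, 76 mm across, 114 mm high; origin under its centre. Leave alone.
- comb: White plastic hair comb lying flat, 170 mm along its y, 35 mm wide, 5 mm thick; origin under its centre. Leave alone.
Not all that is in view belongs to the job. What is shaped like the scoop but purple or yellow is not meant.

How it is judged:
By the outcome, as a careful person would: the job done as asked, in the order asked, and still so for the second after the job is handed in, while the arm keeps its last pose, push and grip.
It also fails if it takes over 72 s, if anything falls off the work surface, if the arm or the gripper's body presses on something with over 40 N, if the wrist force passes 120 N, or if a joint passes its speed limit or range.

## Working session

There is one attempt and no reset: what is moved stays moved. The work goes in short steps, Python scripts to look and compute and a tool call to move; the robot and the scene stay as the last step left them, time stands still between calls to the robot, and variables do not carry over. Pictures are saved under pics/ and viewed, at most 10 in all, crops included, and the job is handed in when it is done.

Besides the shell and the picture viewer there is one more tool, called after "Request:" as name(argument=value, ...), one argument or row to a line, values as JSON. step_arm: Moves the arm, as the interface text tells. Shift numbers are shares of 80 mm and turn numbers shares of pi/2 rad, none past 1 either way. Its arguments: {"type":"object","properties":{"steps":{"type":"array"},"gripper":{"type":"number"},"force":{"type":"number"}},"required":["steps"]}

```bash
mkdir -p pics
cat > h.py <<'E'
import numpy as np, cv2
from workcell import manip
def snap(n,f=None):
    s=manip.snapshot(n)
    if f: cv2.imwrite('pics/'+f,s['frame'])
    s['K']=np.array([[s['fx'],0,s['cx']],[0,s['fy'],s['cy']],[0,0,1.]]); s['D']=np.array(s['D'],float)
    s['rvec']=np.array(s['rvec'],float);s['tvec']=np.array(s['tvec'],float)
    return s
def ray(s,uv,z):
    R=cv2.Rodrigues(s['rvec'])[0]; c=-R.T@s['tvec'].ravel()
    p=cv2.undistortPoints(np.array(uv,float).reshape(-1,1,2),s['K'],s['D']).reshape(-1,2)
    d=np.c_[p,np.ones(len(p))]@R
    return c+d*((np.atleast_1d(z)-c[2])/d[:,2])[:,None]
def proj(s,P):
    return cv2.projectPoints(np.array(P,float).reshape(-1,1,3),s['rvec'],s['tvec'],s['K'],s['D'])[0].reshape(-1,2)
E
python3 - <<'E'
from h import *
import pickle
d={n:snap(n) for n in('top','side')}
pickle.dump(d,open('s0.pkl','wb'))
for n in d: cv2.imwrite(f'pics/{n}0.png',cv2.resize(d[n]['frame'],(800,600),interpolation=cv2.INTER_CUBIC))
print(manip.state())
E
```

```text
{'clock': 0.1, 'joint_pos': array([ 1.04769945e+00,  5.27904666e-02,  1.40160304e+00, -1.47917603e-05,
        1.68861603e+00, -7.02874245e-02]), 'joint_vel': array([ 0.0007732 , -0.00077758, -0.00266969, -0.00042792, -0.00022389,
       -0.00031048]), 'joint_efforts': array([ 1.52929624e-03, -3.82581818e+01, -3.60986209e+01, -8.04614069e-05,
        4.76155183e-03,  2.98440773e-05]), 'tcp_pos': array([0.22952793, 0.47187122, 0.23055809]), 'tcp_rot': array([ 2.24476244e-01,  9.74479304e-01, -6.79637493e-04, -2.00094956e-04]), 'contact_force': array([ 0.4474065 , -0.70579926,  0.20150308]), 'moment': array([ 0.02096343, -0.02887205,  0.05358521]), 'finger_force': 0.0, 'grip_width': 1.0067880161310994}
```

View pics/top0.png

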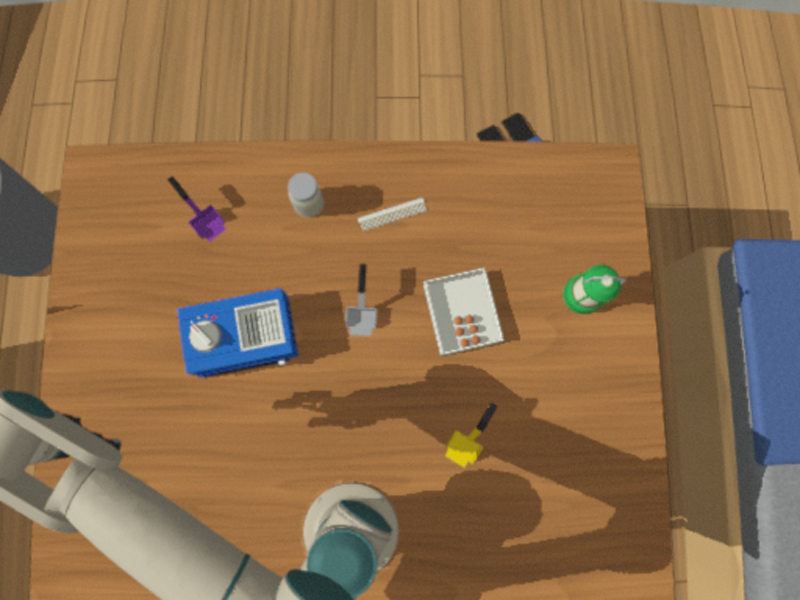

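View pics/side0.png

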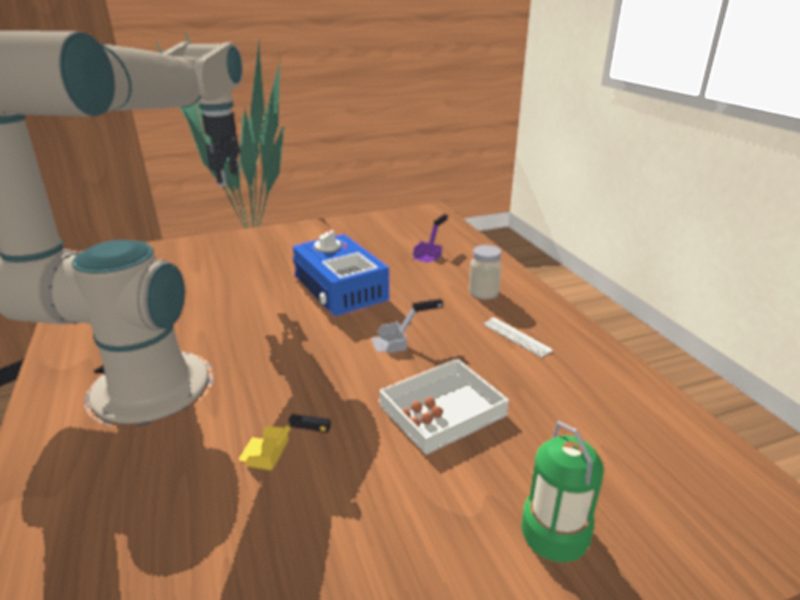

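Candidates for the scoop, in 800x600 top-view pixels:
- Purple scoop, about (200,210): wrong colour.
- Yellow scoop, about (470,440): wrong colour.
- Grey steel scoop, about (361,305): this one matches the description.

The tub is at (463,311), with its balls at about (467,330). The freshener is at (238,332), with the dial at (205,336) and the basket at (262,325). The lantern is at (595,290), the jar at (306,195) and the comb at (392,214).

Run:
```python
from h import *
import pickle
d=pickle.load(open('s0.pkl','rb')); s=d['top']
f=.64
def r(n,uv,z): print(n,np.round(ray(s,np.array(uv)*f,z)[:,:2],4).tolist())
r('bowl',[[361,318]],.01); r('grip',[[362,278]],.088)
r('tub',[[424,283],[485,269],[503,340],[441,354]],.036)
r('fresh',[[179,307],[284,290],[297,354],[188,373]],.09)
r('dial',[[205,336]],.115); r('basket rim',[[238,306],[279,299],[286,342],[243,350]],.09)
w=snap('wrist'); R=cv2.Rodrigues(w['rvec'])[0]; c=-R.T@w['tvec'].ravel()
print(c,R[2],w['fx'],R[0],R[1])
g=cv2.resize(s['frame'][155:250,95:345],None,fx=3.2,fy=3.2,interpolation=cv2.INTER_CUBIC); cv2.imwrite('pics/c.png',g)
```

```text
bowl [[0.4842, -0.0255]]
grip [[0.5634, -0.031]]
tub [[0.5627, -0.175], [0.5962, -0.3214], [0.4257, -0.3573], [0.3945, -0.2112]]
fresh [[0.4992, 0.3806], [0.5364, 0.1442], [0.3922, 0.1121], [0.3514, 0.3526]]
dial [[0.4301, 0.31]]
basket rim [[0.5006, 0.2467], [0.5159, 0.155], [0.4189, 0.137], [0.4017, 0.2319]]
[0.15682759 0.50708429 0.37321897] [ 0.28030347 -0.13948499 -0.94972307] 303.27771882191314 [ 0.43798826  0.89897645 -0.00276301] [ 0.85416407 -0.41519307  0.31307901]
```

View pics/c.png

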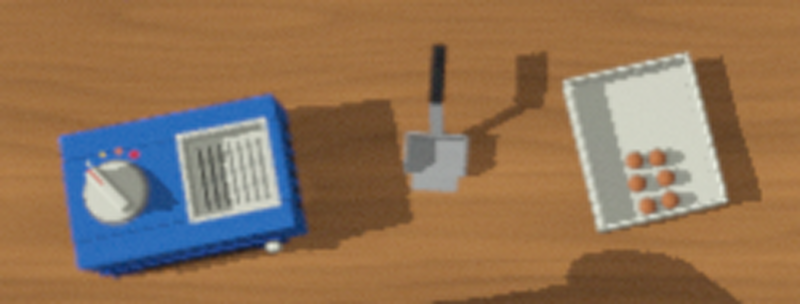

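The crop confirms the choice: it is the grey steel scoop with a black grip, at crop pixel (437,120), nose towards -x. The tub's six balls are around (650,180). Next I move for a close wrist view.

Request:
step_arm(
  steps=[
    [0.25, -0.48, 0.08, 0.048],
    [0.25, -0.48, 0.08, 0.048],
    [0.25, -0.48, 0.08, 0.048],
    [0.25, -0.48, 0.08, 0.048],
    [0.25, -0.48, 0.08, 0.048],
    [0.25, -0.48, 0.08, 0.048],
    [0, 0, 0, 0],
    [0, 0, 0, 0],
  ],
  gripper=1,
)

```text
clock: 1.15
tcp_pos: [0.3494, 0.242, 0.2694]
tcp_rot: [0.001, 1.0, 0.0, -0.0]
contact_force: [0.6, -1.1, -0.6]
grip_width: 1.002
finger_force: 0.0
```

Run:
```python
from h import *
import pickle
w=snap('wrist'); pickle.dump(w,open('w1.pkl','wb'))
cv2.imwrite('pics/w1.png',cv2.resize(w['frame'],(800,600),interpolation=cv2.INTER_CUBIC))
```

Request:
step_arm(
  steps=[
    [0.2, -0.7, 0, 0],
    [0.2, -0.7, 0, 0],
    [0.2, -0.7, 0, 0],
    [0.2, -0.7, 0, 0],
    [0, -0.7, 0, 0],
    [0, -0.7, 0, 0],
    [0, 0, 0, 0],
    [0, 0, 0, 0],
  ],
)

```text
clock: 2.2
tcp_pos: [0.4138, -0.0933, 0.2694]
tcp_rot: [-0.0, 1.0, 0.0, -0.0]
contact_force: [-0.5, -0.2, -0.9]
grip_width: 1.001
finger_force: 0.0
```

Run:
```python
from h import *
import pickle
w=snap('wrist'); pickle.dump(w,open('w2.pkl','wb'))
cv2.imwrite('pics/w2.png',cv2.resize(w['frame'],(800,600),interpolation=cv2.INTER_CUBIC))
```

```text
(no output)
```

View pics/w1.png

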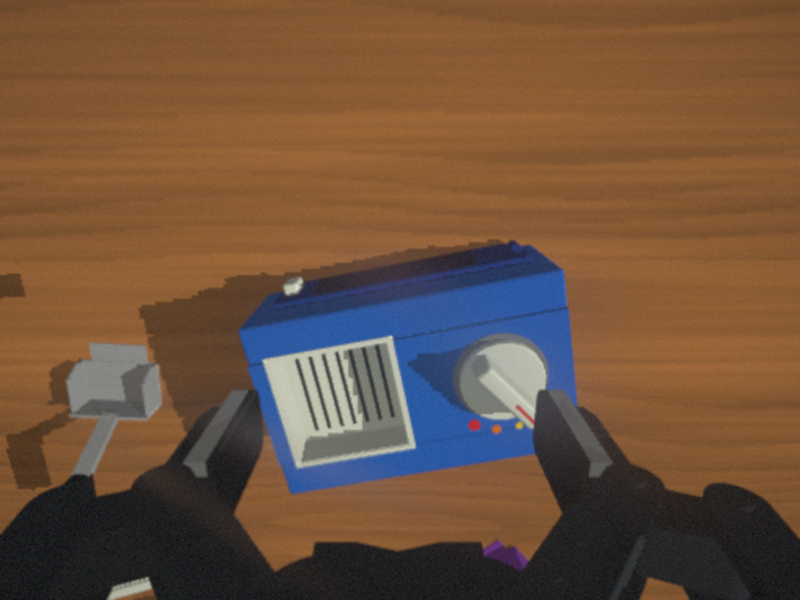

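View pics/w2.png

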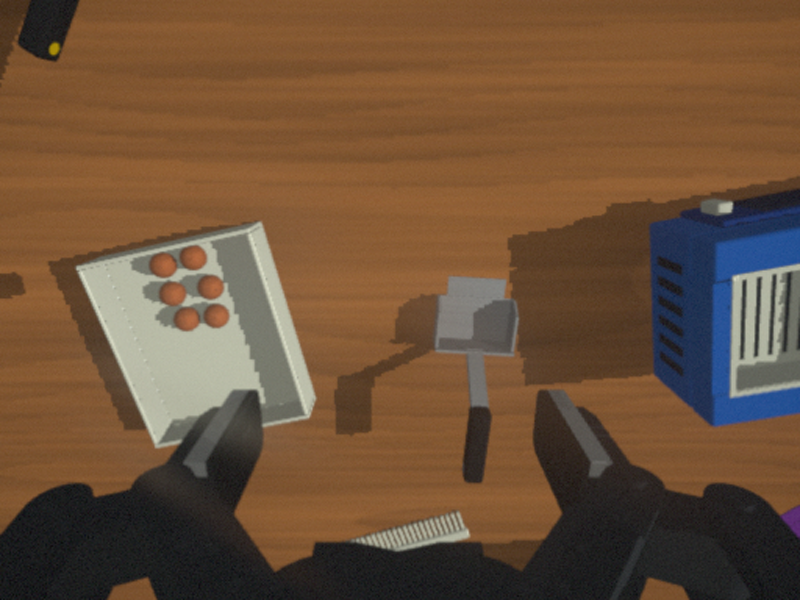

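Wrist view 1 shows the basket rim corners at (265,359), (392,337), (414,447) and (297,467), and the dial skirt at (500,376). Wrist view 2 shows the tub rim corners at (78,268), (260,222), (315,402) and (157,446), the scoop lip from (449,277) to (503,280), its back wall from (436,350) to (515,355), its grip from (480,408) to (474,480), and six balls around (190,287).

```bash
cat > fit.py <<'E'
from h import *
from scipy.optimize import least_squares
def fit(s,model,uv,x0):
    m=np.array(model,float)/1000; uv=np.array(uv)*.64
    def P(q):
        c,S=np.cos(q[2]),np.sin(q[2]); return np.c_[q[0]+c*m[:,0]-S*m[:,1],q[1]+S*m[:,0]+c*m[:,1],m[:,2]]
    r=least_squares(lambda q:(proj(s,P(q))-uv).ravel(),x0,loss='soft_l1')
    return r.x,np.round((proj(s,P(r.x))-uv),1).tolist()
E
python3 - <<'E'
from fit import *
import pickle
w1,w2=[pickle.load(open(f'w{i}.pkl','rb')) for i in(1,2)]
print('fresh',fit(w1,[[-45,-103,90],[-45,-13,90],[45,-13,90],[45,-103,90],[0,65,99],[75,-120,90]],[[267,361],[390,339],[411,446],[299,465],[500,376],[294,492]],[.44,.25,.15]))
print('tub',fit(w2,[[-89,-74,36],[-89,74,36],[89,74,36],[89,-74,36]],[[78,268],[260,222],[315,402],[157,446]],[.5,-.27,.2]))
print('scoop',fit(w2,[[-32,-26,1],[-32,26,1],[30,-35,30],[30,35,30],[55,0,88],[121,0,85]],[[449,277],[503,280],[436,351],[515,355],[480,407],[473,481]],[.48,-.03,-.05]))
q,_=fit(w2,[[-89,-74,36],[-89,74,36],[89,74,36],[89,-74,36]],[[78,268],[260,222],[315,402],[157,446]],[.5,-.27,.2])
b=ray(w2,np.array([[163,264],[193,257],[173,293],[210,286],[187,319],[216,315]])*.64,.015)[:,:2]-q[:2]
c,S=np.cos(q[2]),np.sin(q[2]); print('balls tub mm',np.round(b@np.array([[c,-S],[S,c]])*1000).tolist())
E
```

```text
fresh (array([0.44573125, 0.25470008, 0.21479319]), [[0.5, 0.8], [-3.1, -0.4], [-0.3, -3.2], [1.3, -2.2], [1.3, 0.9], [-1.7, 2.1]])
tub (array([ 0.49568534, -0.26063627,  0.22605178]), [[0.2, -3.1], [-4.7, 0.3], [-0.1, 7.6], [2.5, -0.3]])
scoop (array([ 0.47853513, -0.02417258, -0.05759497]), [[-0.6, -1.2], [1.7, -1.1], [-0.8, 0.1], [-0.7, 0.2], [1.5, 4.3], [-0.1, 0.2]])
balls tub mm [[-70.0, -19.0], [-70.0, 8.0], [-44.0, -20.0], [-43.0, 13.0], [-18.0, -17.0], [-16.0, 9.0]]
```

```bash
cat > ov.py <<'E'
from fit import *
def T(q,m):
    m=np.array(m,float)/1000; c,S=np.cos(q[2]),np.sin(q[2]); return np.c_[q[0]+c*m[:,0]-S*m[:,1],q[1]+S*m[:,0]+c*m[:,1],m[:,2]]
rect=lambda x0,x1,y0,y1,z:[[x0,y0,z],[x0,y1,z],[x1,y1,z],[x1,y0,z]]
TUB=[rect(-89,89,-74,74,36),rect(-85,85,-70,70,4)]
FR=[rect(-75,75,-120,120,90),rect(-45,45,-103,-13,90),rect(-45,45,-103,-13,62)]
SC=[rect(-32,-14,-26,26,1),rect(-6,30,-35,35,26),rect(55,121,-8,8,88)]
def draw(im,s,q,M,k,col):
    for m in M: cv2.polylines(im,[np.round((proj(s,T(q,m))+.5)*k*8).astype(int)],True,col,1,cv2.LINE_AA,3)
E
python3 - <<'E'
from ov import *
import pickle
w1,w2=[pickle.load(open(f'w{i}.pkl','rb')) for i in(1,2)]; t=pickle.load(open('s0.pkl','rb'))['top']
def im(s,k): return cv2.resize(s['frame'],None,fx=k,fy=k,interpolation=cv2.INTER_CUBIC)
tub=[.4957,-.2606,.226]; tub2=[.4948,-.2663,.21]
fr=[.4457,.2547,.2148]; fr2=[.4448,.2474,.155]
sc=[.4785,-.0242,-.0576]
a=im(w2,2); draw(a,w2,tub,TUB,2,(0,0,255)); draw(a,w2,tub2,TUB,2,(0,255,0)); draw(a,w2,sc,SC,2,(0,0,255))
b=im(w1,2); draw(b,w1,fr,FR,2,(0,0,255)); draw(b,w1,fr2,FR,2,(0,255,0))
c=im(t,4); 
for q,col in((tub,(0,0,255)),(tub2,(0,255,0))): draw(c,t,q,TUB,4,col)
for q,col in((fr,(0,0,255)),(fr2,(0,255,0))): draw(c,t,q,FR,4,col)
draw(c,t,sc,SC,4,(0,0,255))
A=a[260:580,80:480]; B=b[290:610,300:700]; C=c[620:1000,400:1320]; C=cv2.resize(C,(800,280))
cv2.imwrite('pics/ov.png',np.vstack([np.hstack([A,B]),C]))
E
```

```text
(no output)
```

View pics/ov.png

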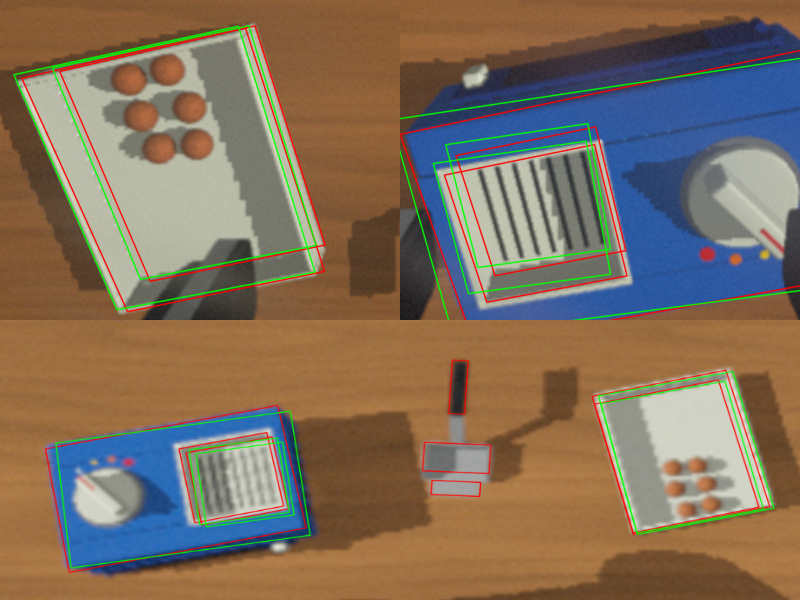

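Run:
```python
from ov import *
import pickle
w1,w2=[pickle.load(open(f'w{i}.pkl','rb')) for i in(1,2)]; t=pickle.load(open('s0.pkl','rb'))['top']
a=lambda p:(np.array(p,float)+[80,260])/2-.5
b=lambda p:(np.array(p,float)-[400,0]+[300,290])/2-.5
c=lambda p:np.array([(p[0]*1.15+400)/4,((p[1]-320)*380/280+620)/4])-.5
def jf(obs,x0):
    f=lambda q:np.concatenate([((proj(s,T(q,[m]))[0]-uv)*wt) for s,m,uv,wt in obs])
    r=least_squares(f,x0,loss='soft_l1'); return np.round(r.x,4),np.round(f(r.x).reshape(-1,2),1).tolist()
tc=rect(-89,89,-74,74,36)
print('tub',jf([(w2,m,a(p),1) for m,p in zip(tc,[(15,76),(254,24),(325,270),(122,311)])]+[(t,m,c(p),2) for m,p in zip(tc,[(634,534),(773,508),(731,370),(593,397)][:1]+[(773,508),(731,370),(593,397)]) if 0]
 +[(t,m,c(p),2) for m,p in zip(tc,[(773,508),(633,534),(593,397),(731,370)])],[.495,-.266,.21]))
bc=rect(-49,49,-107,-9,90)
oF=[(w1,m,b(p),1) for m,p in zip(bc,[(437,170),(602,140),(632,283),(480,308)])]+[(w1,(0,65,99),b((743,193)),1)]
oT=[(t,m,c(p),2) for m,p in zip(rect(-75,75,-120,120,90),[(303,535),(69,571),(46,448),(281,405)])]
print('fr',jf(oF,[.447,.253,.17]),jf(oT,[.447,.253,.17]),jf(oF+oT,[.447,.253,.17]))
q=jf(oF+oT,[.447,.253,.17])[0]
print('basket,dial',T(q,[[0,-58,62],[0,65,112]]))
```

```text
tub (array([ 0.4947, -0.2625,  0.2186]), [[1.9, -0.3], [-5.7, 0.4], [-2.1, 0.3], [0.6, -0.6], [-1.4, -0.4], [0.6, 0.4], [0.5, -0.5], [-1.8, 0.6]])
fr (array([0.4475, 0.2548, 0.1985]), [[-0.5, -0.1], [-0.6, -0.6], [0.4, -0.5], [0.2, 0.2], [0.4, 2.7]]) (array([0.4437, 0.2541, 0.1892]), [[1.1, -2.0], [-1.2, 0.4], [0.5, -0.4], [-0.5, 2.6]]) (array([0.4465, 0.2546, 0.2033]), [[-0.8, -0.5], [-1.0, -1.4], [0.5, -1.2], [0.3, -0.1], [0.3, 1.7], [1.3, -4.7], [-0.6, -0.4], [-0.1, -0.9], [-1.4, 0.2]])
basket,dial [[0.45821034 0.19779447 0.062     ]
 [0.43337634 0.31826137 0.112     ]]
```

Joint fit gives freshener (0.447, 0.255, yaw 0.20), tub (0.495, -0.262, yaw 0.217) and scoop (0.4785, -0.024, yaw -0.058). Next I grip the scoop.

Request:
step_arm(
  steps=[
    [0.452, 0.2, -0.15, -0.01],
    [0.452, 0.2, -0.15, -0.01],
    [0.452, 0.2, -0.15, -0.01],
    [0.452, 0.2, -0.15, -0.007],
    [0, 0, -0.36, 0],
    [0, 0, -0.36, 0],
    [0, 0, -0.36, 0],
    [0, 0, -0.36, 0],
    [0, 0, -0.36, 0],
    [0, 0, -0.22, 0],
    [0, 0, 0, 0],
    [0, 0, 0, 0],
  ],
)

```text
clock: 3.75
tcp_pos: [0.5591, -0.0299, 0.0615]
tcp_rot: [0.029, 1.0, -0.0, 0.001]
contact_force: [-0.0, -0.6, 0.4]
grip_width: 0.999
finger_force: 0.0
```

Run:
```python
from h import *
w=snap('wrist'); t=snap('top')
cv2.imwrite('pics/g1.png',np.hstack([cv2.resize(w['frame'],(480,360)),cv2.resize(t['frame'][150:240,190:270],(320,360))]))
s=manip.state(); print(s['tcp_pos'],s['contact_force'])
```

```text
[ 0.55915598 -0.03022578  0.06161275] [ 0.42597557 -0.19847342  0.02823979]
```

View pics/g1.png

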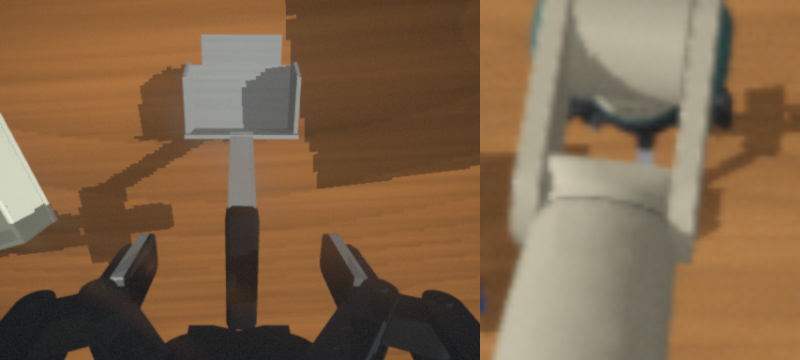

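The scoop grip at (242,270) lies centred between the pads and is aligned with them. I close, then lift.

Request:
step_arm(
  steps=[
    [0, 0, 0, 0],
    [0, 0, 0, 0],
    [0, 0, 0, 0],
    [0, 0, 0, 0],
    [0, 0, 0, 0],
    [0, 0, 0, 0],
  ],
  gripper=0,
  force=80,
)

```text
clock: 4.6
tcp_pos: [0.5583, -0.0303, 0.0602]
tcp_rot: [0.029, 1.0, -0.0, 0.0]
contact_force: [-1.2, -1.0, 1.9]
grip_width: 0.172
finger_force: 80.0
```

Request:
step_arm(
  steps=[
    [0, 0, 0.15, 0],
    [0, 0, 0.3, 0],
    [0, 0, 0.3, 0],
    [0, 0, 0.3, 0],
    [0, 0, 0.2, 0],
    [0, 0, 0, 0],
    [0, 0, 0, 0],
  ],
)

```text
clock: 5.48
tcp_pos: [0.5578, -0.0302, 0.159]
tcp_rot: [0.029, 1.0, 0.0, -0.001]
contact_force: [-0.5, -0.5, -2.7]
grip_width: 0.17
finger_force: 79.6
```

Run:
```python
from h import *
w=snap('wrist'); t=snap('side')
cv2.imwrite('pics/g2.png',np.hstack([cv2.resize(w['frame'],(400,300)),cv2.resize(t['frame'][150:270,180:340],(400,300))]))
s=manip.state(); print(s['tcp_pos'],s['contact_force'])
```

```text
[ 0.55776079 -0.03021373  0.15877855] [ 0.7976523   0.05410682 -1.9297523 ]
```

View pics/g2.png

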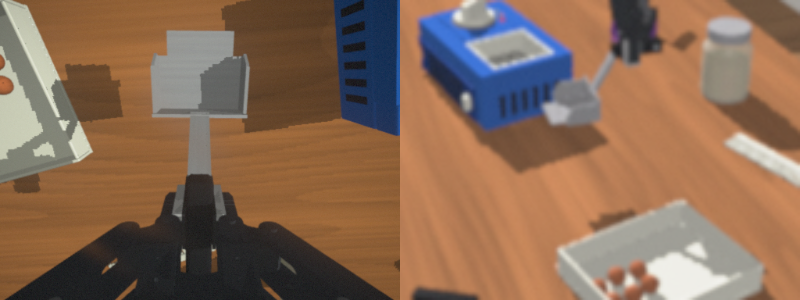

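Scoop held level: lip at (166-233,31), back wall at (153-246,116), nearly the same pixels as before the lift. Next I refine the scoop offset in the tool and plan the tub entry.

Run:
```python
from ov import *
w=snap('wrist'); s=manip.state(); tcp=s['tcp_pos']; 
uv=np.array([[166,31],[233,31],[153,116],[246,117]])*1.28-.4
m=np.array([[-32,-26,1],[-32,26,1],[30,-35,30],[30,35,30]])/1000.
def P(q):
    c,S=np.cos(q[2]),np.sin(q[2]); a,b=np.cos(q[3]),np.sin(q[3])
    g=m-[.088,0,.079]; g=np.c_[a*g[:,0]+b*g[:,2],g[:,1],-b*g[:,0]+a*g[:,2]]
    return np.c_[q[0]+c*g[:,0]-S*g[:,1],q[1]+S*g[:,0]+c*g[:,1],g[:,2]+tcp[2]+.019]
for fix in (1,0):
    r=least_squares(lambda q:np.r_[(proj(w,P(q))-uv).ravel(),q[3]*(1000 if fix else 0)],[tcp[0],tcp[1],0,0])
    print(np.round(r.x,4),np.round(r.fun,1))
print(tcp)
tub=np.array([.4947,-.262,.217]);c,S=np.cos(tub[2]),np.sin(tub[2])
for x,y in((48,-3),(-53,-3)): print('scoop origin',x,y,'grip',tub[:2]+np.array([[c,-S],[S,c]])@np.array([x+88,y])/1000)
```

```text
[ 5.664e-01 -3.110e-02 -6.240e-02 -3.000e-04] [-0.3 -1.1  0.7 -0.8 -1.7  1.6  1.4  0.7 -0.3]
[ 0.5647 -0.031  -0.0625 -0.0237] [ 0.3  0.   0.1  0.3 -1.3  0.3  1.  -0.6 -0. ]
[ 0.55783368 -0.03019873  0.15892156]
scoop origin 48 -3 grip [ 0.6281564  -0.23564871]
scoop origin -53 -3 grip [ 0.52952507 -0.25739411]
```

Request:
step_arm(
  steps=[
    [0.117, -0.434, 0, 0.03],
    [0.117, -0.434, 0, 0.03],
    [0.117, -0.434, 0, 0.03],
    [0.117, -0.434, 0, 0.03],
    [0.117, -0.434, 0, 0.03],
    [0.117, -0.434, 0, 0.028],
    [0, 0, -0.2, 0],
    [0, 0, -0.25, 0],
    [0, 0, -0.25, 0],
    [0, 0, -0.25, 0],
    [0, 0, 0, 0],
    [0, 0, 0, 0],
  ],
)

```text
clock: 7.12
tcp_pos: [0.6149, -0.2386, 0.0849]
tcp_rot: [-0.11, 0.994, -0.0, 0.001]
contact_force: [0.4, 0.6, -0.3]
grip_width: 0.169
finger_force: 79.5
```

Run:
```python
from h import *
w=snap('wrist'); cv2.imwrite('pics/t1.png',cv2.resize(w['frame'],(800,600)))
s=manip.state(); print(s['tcp_pos'],s['contact_force'])
```

```text
[ 0.61505736 -0.23874942  0.0853968 ] [-0.05625594 -0.57933131 -1.46855797]
```

View pics/t1.png

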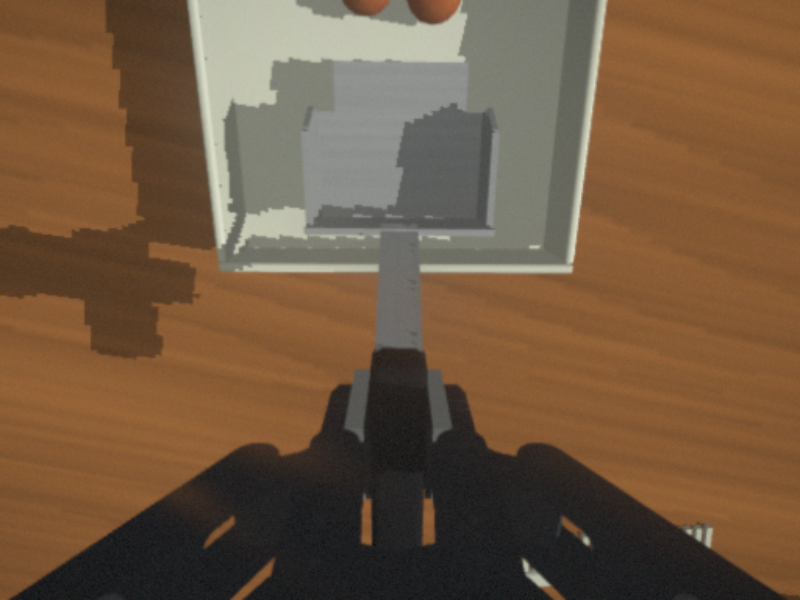

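Well aligned: scoop at (400,150) inside the tub walls (195-605), balls straight ahead at (367,0) and (433,5). I lower it to the floor.

Request:
step_arm(
  steps=[
    [0, 0, -0.11, 0],
    [0, 0, -0.11, 0],
    [0, 0, -0.03, 0],
    [0, 0, -0.02, 0],
    [0, 0, 0, 0],
  ],
)

```text
clock: 7.8
tcp_pos: [0.6149, -0.2385, 0.064]
tcp_rot: [-0.11, 0.994, -0.0, 0.001]
contact_force: [-0.9, 2.8, 5.9]
grip_width: 0.173
finger_force: 80.8
```

Request:
step_arm(
  steps=[
    [-0.098, -0.0215, 0, 0],
    [-0.098, -0.0215, 0, 0],
    [-0.098, -0.0215, 0, 0],
    [-0.098, -0.0215, 0, 0],
    [-0.098, -0.0215, 0, 0],
    [-0.098, -0.0215, 0, 0],
    [-0.098, -0.0215, 0, 0],
    [-0.098, -0.0215, 0, 0],
  ],
)

```text
clock: 8.8
tcp_pos: [0.553, -0.2527, 0.0644]
tcp_rot: [-0.11, 0.994, -0.001, 0.002]
contact_force: [5.2, -0.3, 6.0]
grip_width: 0.173
finger_force: 80.7
```

Request:
step_arm(
  steps=[
    [-0.061, -0.0135, 0, 0],
    [-0.061, -0.0135, 0, 0],
    [-0.061, -0.0135, 0, 0],
  ],
)

```text
clock: 9.18
tcp_pos: [0.5385, -0.256, 0.0644]
tcp_rot: [-0.11, 0.994, -0.001, 0.002]
contact_force: [5.2, 0.6, 5.7]
grip_width: 0.168
finger_force: 80.7
```

```bash
cat > balls.py <<'E'
from ov import *
def blobs(n):
    s=snap(n); h=cv2.cvtColor(s['frame'],cv2.COLOR_BGR2HSV)
    m=((h[...,0]<14)&(h[...,1]>125)&(h[...,2]>60)).astype(np.uint8)
    n_,l,st,c=cv2.connectedComponentsWithStats(m)
    return s,[(np.round(c[i],1).tolist(),int(st[i,4])) for i in range(1,n_) if st[i,4]>25]
E
python3 - <<'E'
from balls import *
s,b=blobs('wrist'); print(b); cv2.imwrite('pics/t2.png',s['frame'])
s,b=blobs('side'); print([x for x in b if 220<x[0][0]<340 and 220<x[0][1]<300])
print(manip.state()['tcp_pos'],manip.state()['contact_force'])
E
```

```text
[([77.7, 16.5], 382), ([413.4, 2.0], 26), ([443.7, 13.4], 205), ([6.7, 7.6], 53), ([271.1, 44.7], 5992), ([51.4, 10.5], 32), ([417.8, 25.0], 160), ([101.9, 20.7], 26), ([477.4, 22.1], 86), ([60.3, 34.6], 151), ([496.4, 27.7], 58), ([95.4, 32.3], 31), ([446.4, 41.9], 174), ([449.7, 30.5], 28), ([505.2, 31.9], 32), ([189.3, 48.9], 1105), ([464.1, 33.0], 26), ([82.2, 38.4], 27), ([87.7, 48.4], 154), ([492.9, 51.2], 42), ([436.3, 57.2], 99), ([473.2, 51.8], 34), ([82.9, 69.9], 220), ([413.3, 62.9], 251), ([64.0, 58.6], 40), ([504.1, 60.5], 39), ([458.8, 62.1], 34), ([445.1, 70.4], 38), ([12.6, 80.1], 57), ([468.2, 77.5], 50), ([67.6, 76.5], 28), ([404.1, 81.1], 42), ([420.9, 81.0], 92), ([87.3, 92.2], 189), ([74.5, 104.1], 94), ([42.8, 96.3], 48), ([481.2, 100.4], 88), ([14.0, 97.8], 36), ([60.3, 103.1], 38), ([14.5, 113.2], 101), ([90.5, 110.8], 56), ([6.5, 125.0], 49), ([47.5, 122.1], 49), ([392.3, 121.5], 31), ([27.6, 130.9], 61), ([81.2, 131.4], 44), ([447.4, 134.9], 61), ([47.6, 135.2], 40), ([84.6, 149.7], 265), ([52.0, 148.2], 26), ([407.5, 153.6], 37), ([427.8, 155.6], 40), ([82.
[... 1111 characters left out ...]
([70.9, 280.3], 37), ([439.3, 285.7], 177), ([87.2, 281.8], 40), ([108.2, 286.7], 82), ([123.1, 289.0], 44), ([477.9, 288.9], 46), ([67.4, 290.2], 30), ([135.0, 292.1], 71), ([403.2, 293.4], 27), ([103.7, 307.2], 208), ([424.1, 303.9], 49), ([75.5, 304.8], 48), ([399.6, 311.3], 62), ([88.9, 310.9], 26), ([442.0, 310.9], 36), ([453.3, 315.0], 31), ([3.6, 316.7], 27), ([493.6, 313.7], 27), ([42.3, 316.8], 39), ([80.2, 325.1], 43), ([55.7, 325.7], 31), ([84.5, 327.9], 27), ([487.0, 334.3], 79), ([478.3, 357.7], 80), ([502.5, 356.1], 26), ([337.7, 363.2], 28), ([502.6, 367.5], 72), ([6.1, 366.8], 34)]
[([262.9, 262.4], 98)]
[ 0.53805929 -0.25612257  0.06441076] [2.42718784 0.70585668 6.14443545]
```

```bash
cat >> balls.py <<'E'
def circ(n,box,r0,r1,z,th=125):
    s=snap(n); x0,y0,x1,y1=box; f=s['frame'][y0:y1,x0:x1]; h=cv2.cvtColor(f,cv2.COLOR_BGR2HSV)
    m=((h[...,0]<14)&(h[...,1]>th)&(h[...,2]>60)).astype(np.uint8)*255
    m=cv2.copyMakeBorder(m,30,30,30,30,cv2.BORDER_CONSTANT)
    g=cv2.copyMakeBorder(cv2.cvtColor(f,cv2.COLOR_BGR2GRAY),30,30,30,30,cv2.BORDER_REPLICATE)
    d=cv2.distanceTransform(m,cv2.DIST_L2,5)
    c=[]; d=d.copy()
    while d.max()>r0:
        i=np.unravel_index(d.argmax(),d.shape); c.append([i[1]-30+x0,i[0]-30+y0,d.max()]); cv2.circle(d,(int(i[1]),int(i[0])),int(r1),0,-1)
    return s,np.array(c),m
E
python3 - <<'E'
from balls import *
s,c,m=circ('wrist',(150,0,360,140),8,24,.02)
c=c[c[:,1]<130]
q=[.4947,-.262,.217];C,S=np.cos(q[2]),np.sin(q[2])
b=(ray(s,c[:,:2],.017)[:,:2]-q[:2])@np.array([[C,-S],[S,C]])*1000
print(np.c_[c,np.round(b)].round(1).tolist())
a=cv2.resize(s['frame'][0:180,140:380],(800,600),interpolation=cv2.INTER_CUBIC); cv2.imwrite('pics/t3.png',a)
E
```

```text
[[222.0, 27.0, 17.0, -71.0, -22.0], [278.0, 25.0, 16.8, -72.0, 9.0], [323.0, 45.0, 16.6, -62.0, 35.0], [250.0, 56.0, 16.2, -57.0, -7.0], [290.0, 67.0, 16.2, -51.0, 16.0], [188.0, 45.0, 16.0, -62.0, -42.0]]
```

View pics/t3.png

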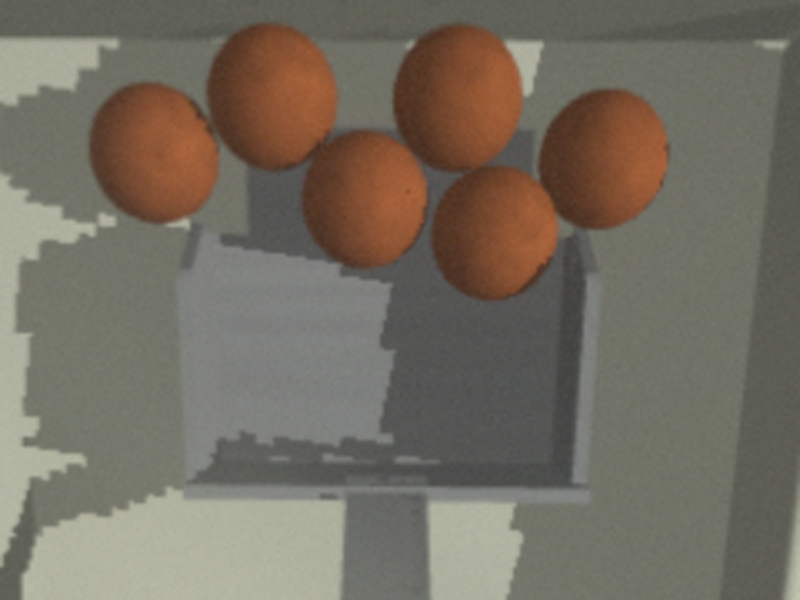

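The view shows two balls on the scoop's nose at (365,198) and (495,232), two ahead at the wall at (272,95) and (458,97), and two beside the nose at (155,152) and (603,158). I keep pushing to the wall.

Request:
step_arm(
  steps=[
    [-0.037, -0.008, 0, 0],
    [-0.037, -0.008, 0, 0],
    [-0.037, -0.008, 0, 0],
    [-0.037, -0.008, 0, 0],
    [0, 0, 0, 0],
  ],
)

```text
clock: 9.95
tcp_pos: [0.527, -0.2586, 0.0646]
tcp_rot: [-0.11, 0.994, -0.001, 0.003]
contact_force: [6.0, -0.0, 4.5]
grip_width: 0.17
finger_force: 80.6
```

```bash
cat > chk.py <<'E'
from balls import *
def tubballs(z=.017):
    s,c,m=circ('wrist',(120,0,390,140),8,24,.02); c=c[c[:,1]<125]
    st=manip.state(); t=st['tcp_pos']; R=st['tcp_rot']
    yaw=np.pi/2-2*np.arctan2(R[1],R[0]); yaw=-(np.pi-2*np.arctan2(R[1],R[0]))
    print('tcp',t.round(4),'F',st['contact_force'].round(1),'yaw',round(yaw,3))
    q=[.4947,-.262,.217];C,S=np.cos(q[2]),np.sin(q[2]); M=np.array([[C,-S],[S,C]])
    print('scoop origin tub',((t[:2]-q[:2])@M*1000-[80.5,0]).round(1))
    b=(ray(s,c[:,:2],z)[:,:2]-q[:2])@M*1000
    o=((t[:2]-q[:2])@M*1000-[80.5,0])
    print('px,r | tub | scoop'); print(np.c_[c,b,b-o].round(0))
E
python3 -c "
from chk import *
tubballs()"
```

```text
tcp [ 0.527  -0.2586  0.0645] F [6.6 1.9 5.1] yaw 0.221
scoop origin tub [-48.2  -3.6]
px,r | tub | scoop
[[285.  51.  18. -71.  13. -22.  17.]
 [251.  68.  17. -62.  -6. -13.  -3.]
 [217.  51.  17. -70. -26. -22. -22.]
 [326.  48.  16. -72.  36. -24.  40.]
 [178.  57.  15. -67. -48. -19. -45.]
 [293.  86.  14. -52.  18.  -4.  22.]]
```

Request:
step_arm(
  steps=[
    [-0.037, -0.008, 0, 0],
    [-0.025, -0.005, 0, 0],
    [0, 0, 0, 0],
  ],
  force=45,
)

```text
clock: 10.38
tcp_pos: [0.525, -0.2595, 0.0666]
tcp_rot: [-0.11, 0.994, -0.002, 0.007]
contact_force: [15.3, 2.2, 7.0]
grip_width: 0.172
finger_force: 81.1
```

Request:
step_arm(
  steps=[
    [0.015, 0.003, -0.025, 0],
    [0.03, 0.007, -0.025, 0],
    [0.03, 0.007, -0.025, 0],
    [0, 0, 0, 0],
  ],
)

```text
clock: 10.88
tcp_pos: [0.5299, -0.2587, 0.062]
tcp_rot: [-0.11, 0.994, -0.002, 0.005]
contact_force: [4.7, 3.5, 20.0]
grip_width: 0.171
finger_force: 83.7
```

```bash
python3 -c "
from chk import *
tubballs()"
```

```text
tcp [ 0.5299 -0.2587  0.062 ] F [ 5.1  3.5 20.3] yaw 0.221
scoop origin tub [-45.5  -4.4]
px,r | tub | scoop
[[216.  46.  18. -70. -27. -24. -22.]
 [252.  64.  18. -60.  -7. -15.  -2.]
 [289.  45.  17. -70.  14. -25.  18.]
 [178.  53.  16. -66. -48. -21. -44.]
 [295.  86.  15. -49.  18.  -3.  23.]
 [330.  39.  14. -73.  37. -28.  41.]]
```

Request:
step_arm(
  steps=[
    [0, 0, 0, 0],
    [0.03, 0.007, -0.025, 0],
    [0.03, 0.007, -0.025, 0],
    [0.03, 0.007, -0.025, 0],
    [0, 0, 0, 0],
  ],
  force=40,
  gripper=0,
)

```text
clock: 11.55
tcp_pos: [0.5369, -0.2569, 0.0559]
tcp_rot: [-0.111, 0.994, -0.002, 0.004]
contact_force: [3.4, 3.9, 20.5]
grip_width: 0.171
finger_force: 85.7
```

```bash
python3 -c "
from chk import *
tubballs()"
```

```text
tcp [ 0.5369 -0.2569  0.0559] F [ 4.6  4.5 20.4] yaw 0.221
scoop origin tub [-38.2  -4.1]
px,r | tub | scoop
[[218.  42.  18. -64. -25. -25. -21.]
 [291.  42.  17. -64.  15. -26.  19.]
 [252. 109.  15. -29.  -6.   9.  -2.]
 [172.  35.  14. -67. -49. -29. -45.]
 [345.  31.  14. -69.  43. -31.  47.]
 [295. 104.  14. -32.  18.   6.  22.]]
```

Request:
step_arm(
  steps=[
    [0.03, 0.007, -0.025, 0],
    [0.03, 0.007, -0.025, 0],
    [0.03, 0.007, -0.025, 0],
    [0, 0, 0, 0],
  ],
)

```text
clock: 12.1
tcp_pos: [0.5436, -0.2553, 0.0492]
tcp_rot: [-0.111, 0.994, -0.002, 0.004]
contact_force: [4.9, 2.8, 17.2]
grip_width: 0.173
finger_force: 87.5
```

```bash
python3 -c "
from chk import *
tubballs()"
```

```text
tcp [ 0.5436 -0.2553  0.0492] F [ 5.1  3.2 16.6] yaw 0.221
scoop origin tub [-31.3  -4. ]
px,r | tub | scoop
[[214.  27.  20. -63. -26. -32. -22.]
 [293.  22.  18. -65.  15. -34.  19.]
 [251.  97.  16. -29.  -7.   3.  -3.]
 [353.  14.  15. -69.  45. -37.  49.]
 [297.  98.  14. -28.  19.   3.  23.]
 [164.  13.  13. -69. -51. -38. -47.]]
```

Request:
step_arm(
  steps=[
    [0, 0, 0.03, 0],
    [0, 0, 0.03, 0],
    [0.049, 0.011, 0, 0],
    [0.098, 0.0215, 0, 0],
    [0.146, 0.032, 0, 0],
    [0.195, 0.043, 0, 0],
    [0, 0, 0, 0],
    [0, 0, 0, 0],
  ],
)

```text
clock: 13.15
tcp_pos: [0.5806, -0.2456, 0.0497]
tcp_rot: [-0.11, 0.994, -0.0, 0.0]
contact_force: [0.6, 0.0, 4.4]
grip_width: 0.174
finger_force: 85.6
```

```bash
python3 -c "
from chk import *
tubballs()"
```

```text
tcp [ 0.5806 -0.2456  0.0497] F [1.1 0.9 5.3] yaw 0.221
scoop origin tub [ 6.9 -2.5]
px,r | tub | scoop
[[281.  61.  18.  -9.  11. -16.  14.]
 [218.  83.  17.   2. -23.  -5. -20.]
 [255.  97.  17.   9.  -3.   2.  -0.]
 [295.  97.  17.   9.  19.   2.  22.]]
```

All four balls rode along with the scoop. I lift it.

Request:
step_arm(
  steps=[
    [0, 0, 0.05, 0],
    [0, 0, 0.1, 0],
    [0, 0, 0.15, 0],
    [0, 0, 0.2, 0],
    [0, 0, 0.25, 0],
    [0, 0, 0.25, 0],
    [0, 0, 0.2, 0],
    [0, 0, 0.15, 0],
    [0, 0, 0.1, 0],
    [0, 0, 0.05, 0],
    [0, 0, 0, 0],
  ],
  gripper=0,
  force=100,
)

```text
clock: 14.58
tcp_pos: [0.5797, -0.2459, 0.1691]
tcp_rot: [-0.11, 0.994, 0.0, -0.0]
contact_force: [-0.3, 0.4, -2.9]
grip_width: 0.17
finger_force: 97.5
```

```bash
python3 -c "
from chk import *
tubballs(.14)"
```

```text
tcp [ 0.5796 -0.2458  0.1688] F [-0.1 -0.4 -2.3] yaw 0.221
scoop origin tub [ 5.9 -2.5]
px,r | tub | scoop
[[279.  63.  18.  -9.  10. -15.  12.]
 [294.  99.  17.   9.  18.   3.  21.]
 [219.  89.  17.   4. -22.  -2. -20.]
 [257.  99.  17.   9.  -2.   3.   1.]]
```

Four balls are aboard and steady. Now the smooth carry to just above the basket.

Request:
step_arm(
  steps=[
    [-0.004, 0.0625, 0, 0],
    [-0.008, 0.125, 0, 0],
    [-0.011, 0.1875, 0, 0],
    [-0.015, 0.25, 0, 0],
    [-0.015, 0.25, 0, 0],
    [-0.015, 0.25, 0, 0],
    [-0.015, 0.25, 0, 0],
    [-0.015, 0.25, 0, 0],
    [-0.015, 0.25, 0, 0],
    [-0.015, 0.25, 0, 0],
    [-0.015, 0.25, 0, 0],
    [-0.015, 0.25, 0, 0],
    [-0.015, 0.25, 0, 0],
    [-0.015, 0.25, 0, -0.003],
    [-0.015, 0.25, 0, -0.005],
    [-0.015, 0.25, 0, -0.005],
  ],
)

```text
clock: 16.62
tcp_pos: [0.5622, 0.0455, 0.1693]
tcp_rot: [-0.1, 0.995, 0.0, 0.0]
contact_force: [0.1, 0.2, -1.9]
grip_width: 0.174
finger_force: 97.5
```

Request:
step_arm(
  steps=[
    [-0.015, 0.25, 0, 0],
    [-0.015, 0.25, 0, 0],
    [-0.015, 0.25, 0, 0],
    [-0.015, 0.25, 0, 0],
    [-0.015, 0.25, 0, 0],
    [-0.015, 0.25, 0, 0],
    [-0.015, 0.25, 0, 0],
    [-0.011, 0.1875, 0, 0],
    [-0.008, 0.125, 0, 0],
    [-0.004, 0.0925, 0, 0],
    [0, 0, 0, 0],
    [0, 0, 0, 0],
  ],
)

```text
clock: 18.12
tcp_pos: [0.5522, 0.2161, 0.1693]
tcp_rot: [-0.1, 0.995, -0.0, -0.0]
contact_force: [-0.5, -0.1, -2.4]
grip_width: 0.17
finger_force: 97.6
```

```bash
cat >> chk.py <<'E'
FRQ=np.array([.4472,.2548,.198]); BK=T(FRQ,[[0,-58,62]])[0]
def bas(z):
    s,c,m=circ('wrist',(150,0,362,140),8,24,.02); c=c[c[:,1]<125]
    st=manip.state(); t=st['tcp_pos']; R=st['tcp_rot']
    yaw=-(np.pi-2*np.arctan2(R[1],R[0])); C,S=np.cos(FRQ[2]),np.sin(FRQ[2]); M=np.array([[C,-S],[S,C]])
    print('tcp',t.round(4),'F',st['contact_force'].round(1),'yaw',round(yaw,3),'pad rel basket',((t[:2]-BK[:2])@M*1000).round(1))
    b=(ray(s,c[:,:2],z)[:,:2]-BK[:2])@M*1000
    print(np.c_[c,b].round(0)); return s
E
python3 -c "
from chk import *
s=bas(.14); cv2.imwrite('pics/b1.png',s['frame'])"
```

```text
tcp [0.5522 0.2161 0.1694] F [-0.9  0.5 -2. ] yaw 0.2 pad rel basket [95.3 -0.6]
[[278.  65.  18.   1.  11.]
 [256. 102.  17.  20.  -0.]
 [218.  88.  17.  12. -20.]
 [292.  96.  14.  16.  19.]]
```

Request:
step_arm(
  steps=[
    [0, 0, -0.06, 0],
    [0, 0, -0.12, 0],
    [0, 0, -0.15, 0],
    [0, 0, -0.15, 0],
    [0, 0, -0.12, 0],
    [0, 0, -0.06, 0],
    [0, 0, 0, 0],
  ],
)

```text
clock: 19.05
tcp_pos: [0.552, 0.2165, 0.1162]
tcp_rot: [-0.1, 0.995, -0.0, -0.0]
contact_force: [-0.4, 0.1, -2.5]
grip_width: 0.168
finger_force: 97.6
```

Request:
step_arm(
  steps=[
    [0, 0, -0.03, 0],
    [0, 0, -0.03, 0],
    [0, 0, 0, 0],
  ],
)

```text
clock: 19.42
tcp_pos: [0.552, 0.2165, 0.1116]
tcp_rot: [-0.1, 0.995, 0.0, -0.0]
contact_force: [0.6, -0.0, -2.0]
grip_width: 0.171
finger_force: 97.6
```

Request:
step_arm(
  steps=[
    [0, 0, -0.03, 0],
    [-0.037, -0.0074, 0, 0],
    [-0.037, -0.0074, 0, 0],
    [-0.037, -0.0074, 0, 0],
    [0, 0, 0, 0],
  ],
  gripper=0,
  force=50,
)

```text
clock: 20.05
tcp_pos: [0.543, 0.2147, 0.1094]
tcp_rot: [-0.1, 0.995, 0.0, 0.0]
contact_force: [-0.0, 0.3, -3.2]
grip_width: 0.164
finger_force: 97.6
```

Request:
step_arm(
  steps=[
    [-0.025, -0.005, 0.01, 0],
    [-0.025, -0.005, 0.01, 0],
    [0, 0, 0, 0],
  ],
)

```text
clock: 20.42
tcp_pos: [0.5392, 0.214, 0.1111]
tcp_rot: [-0.1, 0.995, 0.0, 0.0]
contact_force: [0.1, -0.2, -2.5]
grip_width: 0.166
finger_force: 97.6
```

Request:
step_arm(
  steps=[
    [-0.025, -0.005, 0.01, 0],
    [-0.025, -0.005, 0.01, 0],
    [0, 0, 0, 0],
  ],
)

```text
clock: 20.8
tcp_pos: [0.5377, 0.2136, 0.1142]
tcp_rot: [-0.1, 0.995, 0.001, 0.004]
contact_force: [9.4, 2.5, -3.9]
grip_width: 0.172
finger_force: 97.2
```

Request:
step_arm(
  steps=[
    [-0.025, -0.005, 0.01, 0],
    [-0.025, -0.005, 0.01, 0],
    [0, 0, 0, 0],
  ],
)

```text
clock: 21.18
tcp_pos: [0.5359, 0.2131, 0.1177]
tcp_rot: [-0.1, 0.995, 0.001, 0.007]
contact_force: [17.6, 2.6, -0.0]
grip_width: 0.172
finger_force: 97.6
```

```bash
python3 -c "
from chk import *
s=bas(.085)"
```

```text
tcp [0.5359 0.2131 0.1176] F [16.3  2.5 -0.5] yaw 0.2 pad rel basket [78.8 -0.4]
[[255. 103.  17.   4.  -0.]
 [279.  69.  16. -13.  12.]
 [220.  93.  16.  -1. -19.]
 [292. 102.  15.   4.  20.]]
```

Request:
step_arm(
  steps=[
    [-0.031, -0.006, 0.01, 0],
    [-0.031, -0.006, 0.02, 0],
    [-0.031, -0.006, 0.02, 0],
    [-0.031, -0.006, 0.025, 0],
    [0, 0, 0, 0],
  ],
)

```text
clock: 21.85
tcp_pos: [0.5289, 0.2117, 0.1272]
tcp_rot: [-0.1, 0.995, 0.002, 0.012]
contact_force: [24.6, 3.4, 8.7]
grip_width: 0.17
finger_force: 99.4
```

```bash
python3 -c "
from chk import *
s=bas(.085)"
```

```text
tcp [0.529  0.2116 0.1271] F [24.5  3.1  8.7] yaw 0.2 pad rel basket [71.7 -0.4]
[[277.  80.  16. -15.  12.]
 [257. 116.  16.   5.   1.]
 [221. 103.  15.  -2. -20.]
 [292. 118.  14.   6.  21.]]
```

Request:
step_arm(
  steps=[
    [-0.031, -0.006, 0.005, 0],
    [-0.031, -0.006, 0.005, 0],
    [-0.031, -0.006, 0.01, 0],
    [-0.031, -0.006, 0.01, 0],
    [0, 0, 0, 0],
  ],
)

```text
clock: 22.52
tcp_pos: [0.5209, 0.2105, 0.1316]
tcp_rot: [-0.099, 0.995, 0.003, 0.015]
contact_force: [29.8, 5.1, 13.3]
grip_width: 0.17
finger_force: 100.9
```

```bash
python3 -c "
from chk import *
s=bas(.085)"
```

```text
tcp [0.5209 0.2105 0.1315] F [30.1  6.  12.2] yaw 0.199 pad rel basket [63.6  0. ]
[[275.  95.  15. -14.  12.]
 [256. 124.  14.   2.   1.]
 [288. 124.  14.   2.  20.]
 [222. 114.  13.  -3. -20.]]
```

Request:
step_arm(
  steps=[
    [-0.031, -0.006, 0.02, 0],
    [-0.031, -0.006, 0.025, 0],
    [-0.031, -0.006, 0.03, 0],
    [-0.031, -0.006, 0.03, 0],
    [0, 0, 0, 0],
  ],
)

```text
clock: 23.2
tcp_pos: [0.5077, 0.2075, 0.1371]
tcp_rot: [-0.1, 0.995, 0.001, 0.01]
contact_force: [19.8, 2.9, 8.3]
grip_width: 0.17
finger_force: 101.3
```

```bash
sed -i 's/,140),8,24,.02); c=c\[c\[:,1\]<125\]\n    st=manip.state(); t/&/; s/(150,0,362,140)/(150,0,362,190)/; /150,0,362/s/<125/<165/' chk.py; python3 -c "
from chk import *
s=bas(.085)"
```

```text
tcp [0.5077 0.2076 0.137 ] F [18.2  2.2  9.4] yaw 0.2 pad rel basket [50.  -0.2]
[[258. 135.  13.  -4.   2.]
 [277.  87.  13. -33.  13.]
 [290. 141.  11.  -0.  22.]
 [225. 124.  11. -11. -19.]]
```

Request:
step_arm(
  steps=[
    [0, 0, 0.05, 0],
    [-0.025, -0.005, 0.05, 0],
    [-0.031, -0.006, 0.05, 0],
    [-0.031, -0.006, 0.04, 0],
    [0, 0, 0, 0],
  ],
)

```text
clock: 23.88
tcp_pos: [0.496, 0.2054, 0.1471]
tcp_rot: [-0.1, 0.995, 0.0, 0.003]
contact_force: [6.2, 2.0, -3.5]
grip_width: 0.166
finger_force: 99.1
```

```bash
python3 -c "
from chk import *
s=bas(.085)"
```

```text
tcp [0.496  0.2054 0.1471] F [ 6.8  1.1 -3.4] yaw 0.2 pad rel basket [38.1 -0. ]
[[250. 130.  12. -18.  -3.]
 [275. 108.  12. -33.  13.]
 [226. 106.  11. -34. -19.]
 [289. 137.  11. -14.  23.]]
```

Request:
step_arm(
  steps=[
    [0.03, 0.006, 0.03, 0],
    [0.067, 0.0135, 0.03, 0],
    [0.067, 0.0135, 0.02, 0],
    [0.067, 0.0135, 0.02, 0],
    [0.04, 0.008, 0.02, 0],
    [0, 0, 0, 0],
    [0, 0, 0, 0],
  ],
)

```text
clock: 24.8
tcp_pos: [0.5162, 0.2096, 0.1557]
tcp_rot: [-0.1, 0.995, 0.0, 0.0]
contact_force: [0.7, -0.2, -1.7]
grip_width: 0.167
finger_force: 99.4
```

```bash
python3 -c "
from chk import *
s=bas(.08)"
```

```text
tcp [0.5161 0.2096 0.1557] F [ 1.1 -0.2 -2.4] yaw 0.201 pad rel basket [58.7  0.1]
[[241.  74.  12. -33.  -9.]
 [296. 101.  12. -16.  28.]
 [276.  75.  12. -33.  14.]]
```

Request:
step_arm(
  steps=[
    [0.04, 0.008, 0.05, 0],
    [0.05, 0.01, 0.05, 0],
    [0.05, 0.01, 0.05, 0],
    [0, 0, 0, 0],
    [0, 0, 0, 0],
  ],
)

```text
clock: 25.48
tcp_pos: [0.5273, 0.2118, 0.1675]
tcp_rot: [-0.1, 0.995, 0.0, -0.0]
contact_force: [0.3, 0.0, -2.5]
grip_width: 0.17
finger_force: 99.3
```

```bash
python3 -c "
from chk import *
s=bas(.073)
h=cv2.cvtColor(s['frame'],cv2.COLOR_BGR2HSV); m=((h[...,0]<14)&(h[...,1]>125)&(h[...,2]>40)).astype(np.uint8)
n,l,st,c=cv2.connectedComponentsWithStats(m[:200,150:362]); print([(st[i].tolist()) for i in range(1,n) if st[i,4]>30])
s2,c,m=circ('top',(140,180,190,235),1.5,5,.07); print(c.round(1).tolist()); print(proj(s2,[BK]))
"
```

```text
tcp [0.5272 0.2118 0.1675] F [ 0.4 -0.1 -2.1] yaw 0.201 pad rel basket [70.   0.1]
[[273.  60.  11. -33.  13.]
 [211.  57.  11. -35. -32.]
 [242.  59.  11. -33.  -9.]]
[[0, 26, 8, 13, 48], [49, 44, 23, 31, 552], [79, 44, 25, 31, 550], [111, 44, 24, 32, 564], [145, 49, 14, 20, 165], [0, 128, 25, 72, 830]]
[[176.0, 216.0, 2.0], [171.0, 217.0, 2.0]]
[[167.56410681 208.76530742]]
```

Four balls lie along the basket's -x wall. I lift the scoop out and take it back to the free shelf spot.

Request:
step_arm(
  steps=[
    [0, 0, 0.1, 0],
    [0, 0, 0.2, 0],
    [0, 0, 0.25, 0],
    [0, 0, 0.2, 0],
    [0.044, -0.362, 0, 0],
    [0.044, -0.362, 0, 0],
    [0.044, -0.362, 0, 0],
    [0.044, -0.362, 0, 0],
    [0.044, -0.362, 0, 0],
    [0.044, -0.362, 0, 0],
    [0.044, -0.362, 0, 0],
    [0.044, -0.362, 0, 0],
    [0, 0, -0.28, 0],
    [0, 0, -0.28, 0],
    [0, 0, -0.28, 0],
    [0, 0, -0.28, 0],
    [0, 0, -0.28, 0],
    [0, 0, -0.2, 0],
    [0, 0, 0, 0],
  ],
)

```text
clock: 27.95
tcp_pos: [0.555, -0.0198, 0.0989]
tcp_rot: [-0.1, 0.995, 0.0, -0.001]
contact_force: [-0.5, -1.0, -1.2]
grip_width: 0.171
finger_force: 99.3
```

```bash
python3 -c "
from chk import *
s=snap('wrist'); f=s['frame']; cv2.imwrite('pics/p1.png',f)
h=cv2.cvtColor(f,cv2.COLOR_BGR2HSV); m=((h[...,1]<60)&(h[...,2]>50)).astype(np.uint8)
n,l,st,c=cv2.connectedComponentsWithStats(m[:260]); print([(st[i].tolist()) for i in range(1,n) if st[i,4]>150])
print(manip.state()['tcp_pos'],manip.state()['contact_force'])
s2,c,m=circ('top',(140,180,190,235),1.5,5,.07); print(c.round(1).tolist()); print(proj(s2,T(FRQ,[[-34,-92,73],[-34,-69,73],[-34,-46,73],[-34,-24,73]])))
"
```

```text
[[0, 0, 67, 189, 9030], [197, 86, 115, 174, 12009]]
[ 0.55559764 -0.01985631  0.10004735] [-0.02980026  0.69555575 -1.30713183]
[[176.0, 216.0, 2.0], [171.0, 217.0, 2.0], [164.0, 218.0, 2.0], [159.0, 219.0, 2.0]]
[[178.01854106 215.76777327]
 [171.57825189 217.08746636]
 [165.13892556 218.40683308]
 [158.98166357 219.66828514]]
```

Request:
step_arm(
  steps=[
    [0, 0, -0.08, 0],
    [0, 0, -0.08, 0],
    [0, 0, -0.06, 0],
    [0, 0, -0.05, 0],
    [0, 0, 0, 0],
  ],
)

```text
clock: 28.68
tcp_pos: [0.5553, -0.0198, 0.0777]
tcp_rot: [-0.1, 0.995, 0.0, -0.0]
contact_force: [0.3, 0.1, -1.5]
grip_width: 0.171
finger_force: 99.4
```

Request:
step_arm(
  steps=[
    [0, 0, -0.05, 0],
    [0, 0, -0.05, 0],
    [0, 0, -0.05, 0],
    [0, 0, 0, 0],
  ],
)

```text
clock: 29.18
tcp_pos: [0.5606, -0.0193, 0.0723]
tcp_rot: [-0.1, 0.995, -0.0, 0.007]
contact_force: [8.6, 5.6, 17.6]
grip_width: 0.167
finger_force: 102.5
```

Request:
step_arm(
  steps=[
    [0.02, 0.004, -0.04, 0],
    [0.02, 0.004, -0.04, 0],
    [0, 0, -0.04, 0],
    [0, 0, -0.04, 0],
    [0, 0, 0, 0],
  ],
)

```text
clock: 29.8
tcp_pos: [0.5665, -0.0188, 0.0617]
tcp_rot: [-0.1, 0.995, -0.001, 0.011]
contact_force: [15.1, 4.4, 21.1]
grip_width: 0.172
finger_force: 104.0
```

Request:
step_arm(
  steps=[
    [0, 0, 0.04, 0],
    [0.04, 0.008, 0.04, 0],
    [0, 0, 0, 0],
  ],
)

```text
clock: 30.18
tcp_pos: [0.5635, -0.0187, 0.0614]
tcp_rot: [-0.1, 0.995, -0.0, 0.002]
contact_force: [5.3, 0.3, 7.6]
grip_width: 0.167
finger_force: 101.9
```

Request:
step_arm(
  steps=[
    [0, 0, 0, 0],
    [0, 0, 0, 0],
    [0, 0, 0, 0],
    [0, 0, 0, 0],
    [0, 0, 0, 0],
    [0, 0, 0, 0],
  ],
  gripper=1,
)

```text
clock: 30.92
tcp_pos: [0.5619, -0.0186, 0.0597]
tcp_rot: [-0.1, 0.995, 0.0, -0.0]
contact_force: [0.3, -0.1, -0.4]
grip_width: 0.999
finger_force: 0.0
```

```bash
python3 -c "
from chk import *
s=snap('wrist'); f=s['frame']; cv2.imwrite('pics/p2.png',f)
h=cv2.cvtColor(f,cv2.COLOR_BGR2HSV); m=((h[...,1]<60)&(h[...,2]>50)).astype(np.uint8)
n,l,st,c=cv2.connectedComponentsWithStats(m[:260]); print([(st[i].tolist()) for i in range(1,n) if st[i,4]>150])
print(manip.state()['tcp_pos'],manip.state()['contact_force'])"
```

```text
[[0, 60, 32, 132, 2146], [193, 66, 124, 190, 14164]]
[ 0.56190753 -0.01858567  0.05973797] [ 0.13858253 -0.32369625 -1.14016116]
```

Request:
step_arm(
  steps=[
    [0, 0, 0.25, 0],
    [0, 0, 0.5, 0],
    [0, 0, 0.5, 0],
    [0, 0, 0.5, 0],
    [-0.199, 0.526, 0.1, 0.048],
    [-0.199, 0.526, 0.1, 0.048],
    [-0.199, 0.526, 0.1, 0.048],
    [-0.199, 0.526, 0, 0.048],
    [-0.199, 0.526, 0, 0.048],
    [-0.199, 0.526, 0, 0.048],
    [-0.199, 0.526, 0, 0.048],
    [-0.199, 0.526, 0, 0.045],
    [0, 0, 0, 0],
    [0, 0, 0, 0],
  ],
)

```text
clock: 32.72
tcp_pos: [0.4347, 0.3178, 0.2237]
tcp_rot: [-0.389, 0.921, -0.0, -0.0]
contact_force: [0.3, 0.4, -0.4]
grip_width: 1.004
finger_force: 0.0
```

```bash
python3 -c "
from chk import *
s=snap('wrist'); f=s['frame']; cv2.imwrite('pics/d1.png',f)
t=manip.state()['tcp_pos']; print(t)
h=cv2.cvtColor(f,cv2.COLOR_BGR2HSV)
blue=((h[...,0]>95)&(h[...,0]<130)&(h[...,1]>100))
m=((h[...,1]<70)&(h[...,2]>70)).astype(np.uint8)
n,l,st,c=cv2.connectedComponentsWithStats(m); print([(st[i].tolist(),c[i].round().tolist()) for i in range(1,n) if st[i,4]>150])
D=T(FRQ,[[0,65,99]])[0]; a=np.linspace(0,2*np.pi,8,endpoint=False)
print('pred skirt',proj(s,D+.032*np.c_[np.cos(a),np.sin(a),0*a]).round().tolist())
r=((h[...,0]<6)|(h[...,0]>172))&(h[...,1]>140)&(h[...,2]>80)
n,l,st,c=cv2.connectedComponentsWithStats(r.astype(np.uint8)); print('red',[(st[i].tolist(),c[i].round(1).tolist()) for i in range(1,n) if st[i,4]>8])
sd=snap('side'); tp=snap('top'); cv2.imwrite('pics/top2.png',tp['frame'])
g=tp['frame'][170:230,200:270]; hg=cv2.cvtColor(g,cv2.COLOR_BGR2HSV); mm=((hg[...,1]<60)&(hg[...,2]>90)).astype(np.uint8); k=((hg[...,2]<55)&(hg[...,1]<110)).astype(np.uint8)
for M in(mm,k):
  n,l,st,c=cv2.connectedComponentsWithStats(M); print([((st[i]+[200,170,0,0,0]).tolist()) for i in range(1,n) if st[i,4]>8])
"
```

```text
[0.43488783 0.31737758 0.22373033]
[([166, 0, 20, 19, 192], [176.0, 9.0]), ([63, 19, 153, 163, 10816], [134.0, 107.0]), ([217, 146, 75, 83, 4310], [254.0, 183.0]), ([118, 250, 41, 56, 652], [136.0, 277.0]), ([351, 250, 41, 55, 645], [372.0, 277.0])]
pred skirt [[231.0, 208.0], [255.0, 217.0], [279.0, 208.0], [290.0, 185.0], [281.0, 161.0], [256.0, 150.0], [230.0, 161.0], [220.0, 185.0]]
red [([207, 196, 8, 8, 52], [210.5, 199.5]), ([254, 204, 1, 21, 21], [254.0, 214.0])]
[[222, 182, 21, 28, 342]]
[[226, 170, 4, 12, 29]]
```

```bash
python3 -c "
from chk import *
f=cv2.imread('pics/d1.png'); h=cv2.cvtColor(f,cv2.COLOR_BGR2HSV)
m=((h[...,1]<70)&(h[...,2]>70))
for r in range(144,232,4):
  x=np.where(m[r,214:296])[0]+214; print(r,x.min() if len(x) else None,x.max() if len(x) else None,end='; ')
"
```

```text
144 None None; 148 242 266; 152 234 274; 156 229 280; 160 225 283; 164 222 286; 168 220 288; 172 219 290; 176 218 291; 180 217 291; 184 217 291; 188 218 291; 192 219 290; 196 220 288; 200 222 287; 204 225 284; 208 228 280; 212 218 275; 216 241 267; 220 247 295; 224 233 292; 228 253 289;
```

Request:
step_arm(
  steps=[
    [0, 0, -0.25, 0],
    [0, 0, -0.35, 0],
    [0, 0, -0.35, 0],
    [0, 0, -0.3, 0],
    [0, 0, -0.2, 0],
    [0, 0, -0.07, 0],
    [0, 0, 0, 0],
    [0, 0, 0, 0],
  ],
)

```text
clock: 33.88
tcp_pos: [0.4351, 0.3183, 0.1032]
tcp_rot: [-0.389, 0.921, 0.0, 0.001]
contact_force: [0.1, -0.2, -0.9]
grip_width: 1.001
finger_force: 0.0
```

Request:
step_arm(
  steps=[
    [0, 0, 0, 0],
    [0, 0, 0, 0],
    [0, 0, 0, 0],
    [0, 0, 0, 0],
    [0, 0, 0, 0],
    [0, 0, 0, 0],
  ],
  gripper=0,
  force=60,
)

```text
clock: 34.62
tcp_pos: [0.4348, 0.3178, 0.1024]
tcp_rot: [-0.389, 0.921, -0.0, 0.0]
contact_force: [1.2, -3.0, 1.7]
grip_width: 0.147
finger_force: 59.6
```

Request:
step_arm(
  steps=[
    [0, 0, 0, -0.076],
    [0, 0, 0, -0.076],
    [0, 0, 0, -0.076],
    [0, 0, 0, -0.076],
    [0, 0, 0, -0.076],
    [0, 0, 0, -0.076],
    [0, 0, 0, -0.076],
    [0, 0, 0, -0.076],
    [0, 0, 0, -0.076],
    [0, 0, 0, -0.076],
    [0, 0, 0, 0],
    [0, 0, 0, 0],
  ],
)

```text
clock: 36.12
tcp_pos: [0.4344, 0.3201, 0.1024]
tcp_rot: [0.195, 0.981, 0.002, -0.0]
contact_force: [0.8, 6.7, -1.0]
grip_width: 0.152
finger_force: 59.2
```

```bash
cat > dd.py <<'E'
from chk import *
st=manip.state(); R=st['tcp_rot']; print('yaw',-(np.pi-2*np.arctan2(R[1],R[0])),st['contact_force'].round(1),st['moment'].round(2),st['tcp_pos'].round(4))
s=snap('wrist'); f=s['frame']; cv2.imwrite('pics/d2.png',f); h=cv2.cvtColor(f,cv2.COLOR_BGR2HSV)
r=((h[...,0]<6)|(h[...,0]>172))&(h[...,1]>140)&(h[...,2]>80)
n,l,q,c=cv2.connectedComponentsWithStats(r.astype(np.uint8)); print('red',[(q[i].tolist(),ray(s,c[i],.124 if q[i,4]<0 else .1)[0].round(4).tolist()) for i in range(1,n) if q[i,4]>8])
for i in range(1,n):
  if q[i,4]>8:
    v,u=np.where(l==i); P=ray(s,np.c_[u,v],.124); d=P[:,:2]-P[:,:2].mean(0); w,V=np.linalg.eigh(d.T@d); a=np.arctan2(V[1,1],V[0,1]); print('dir',a,'from centre',np.arctan2(P[:,1].mean()-.3175,P[:,0].mean()-.4345), 'dial',.6+.198-np.arctan2(P[:,1].mean()-.3175,P[:,0].mean()-.4345))
E
python3 dd.py
```

```text
yaw -0.3930530287029512 [ 0.8  6.7 -1. ] [ 1.26 -0.14  0.21] [0.4344 0.3201 0.1024]
red [([253, 292, 4, 37, 147], [0.4701, 0.3048, 0.1])]
dir 2.7482952749626404 from centre -0.2942236929131352 dial 1.0922236929131353
```

Request:
step_arm(
  steps=[
    [0, 0, 0, -0.02],
    [0, 0, 0, -0.02],
    [0, 0, 0, 0],
    [0, 0, 0, 0],
  ],
)

```text
clock: 36.67
tcp_pos: [0.4344, 0.3201, 0.1025]
tcp_rot: [0.225, 0.974, 0.002, 0.0]
contact_force: [1.7, 7.2, -0.9]
grip_width: 0.152
finger_force: 68.9
```

```bash
python3 dd.py
```

```text
yaw -0.4530739606622558 [ 1.7  7.2 -0.9] [ 1.12 -0.31  1.6 ] [0.4344 0.3201 0.1025]
red [([254, 292, 6, 37, 139], [0.4692, 0.3037, 0.1])]
dir 2.733594506775241 from centre -0.3076665139662377 dial 1.1056665139662378
```

The moment jumped to 1.6 N m while the pointer stopped moving, so the dial is on its end stop at boost. I ease off slightly, keep holding and do a last check.

Request:
step_arm(
  steps=[
    [0, 0, 0, 0.008],
    [0, 0, 0, 0],
    [0, 0, 0, 0],
  ],
)

```text
clock: 37.1
tcp_pos: [0.4344, 0.3201, 0.1024]
tcp_rot: [0.219, 0.976, 0.002, 0.0]
contact_force: [1.0, 6.7, -0.8]
grip_width: 0.151
finger_force: 64.3
```

```bash
python3 dd.py; python3 -c "
from chk import *
s2,c,m=circ('top',(140,180,190,235),1.5,5,.07); print('basket',c.round(1).tolist())
s=snap('top'); Y=[-.0186,.2]; q=[.562-.0805*np.cos(.2),-.0186-.0805*np.sin(.2),.2]
print('scoop pred',[proj(s,T(q,m)).round(0).tolist() for m in SC])
g=s['frame'][160:225,200:270]; hg=cv2.cvtColor(g,cv2.COLOR_BGR2HSV)
for M in((hg[...,1]<60)&(hg[...,2]>90),(hg[...,2]<55)&(hg[...,1]<110)):
  n,l,st,c=cv2.connectedComponentsWithStats(M.astype(np.uint8)); print([((st[i]+[200,160,0,0,0]).tolist()) for i in range(1,n) if st[i,4]>8])
"
```

```text
yaw -0.44093549308089486 [ 1.   6.7 -0.8] [ 1.13 -0.26  1.33] [0.4344 0.3201 0.1024]
red [([254, 292, 5, 37, 140], [0.4695, 0.3038, 0.1])]
dir 2.7305527914032437 from centre -0.3072203480485307 dial 1.1052203480485308
basket [[176.0, 216.0, 2.0], [171.0, 217.0, 2.0], [165.0, 218.0, 2.0], [159.0, 219.0, 2.0]]
scoop pred [[[242.0, 211.0], [228.0, 214.0], [227.0, 209.0], [241.0, 206.0]], [[243.0, 203.0], [224.0, 207.0], [222.0, 197.0], [241.0, 193.0]], [[232.0, 185.0], [227.0, 186.0], [224.0, 168.0], [228.0, 167.0]]]
[[222, 182, 21, 28, 341]]
[[225, 165, 5, 17, 40]]
```

```bash
python3 -c "
from workcell import manip
print(manip.close_job())"
```

```text
the job is handed in; nothing more can be done
None
```

I handed the job in at about 37 s with four scent balls in the basket, the steel scoop back upright on the shelf, and the dial held on its boost end stop; the hand-in call gave no verdict.

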